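# Open the tab-locked used-needle pot

## Robot

A 6-joint arm with a two-finger parallel gripper is mounted at the origin on the work surface. World frame = base frame: x ahead of the robot, y to its left, z up, the work surface at z = 0. Lengths are in mm, angles in degrees, forces in N, time in s.
With the tool pointing down it reaches from about 350 to 850 mm from the base axis. Payload 8.1 kg.
Tool frame: the origin (TCP) lies between the finger pads; the fingertips stand 17 mm ahead of it and the grasp point (between the pads) lies 2 mm behind it; z points along the fingers, y is the line along which they close (so a half turn about z gives the same grasp; the last joint's range is limited). The gripper opens to 85 mm and grips with 20 to 120 N. Pads are 22 mm wide; open, the fingers measure 114 mm over their backs; the gripper's body (76 mm by 85 mm) begins 54 mm behind the grasp point. The pads swing forward as they close: fully open they stand 13 mm farther back than shut.
Start: joints at [-78.633, 7.471, 85.268, -0, 87.261, -4.893], TCP at [168.024, -575.998, 227.992] pointing down, gripper open.
Joint ranges: [-169.43, 169.43], [-51.17, 129.36], [1.28, 143.12], [-76.62, 256.62], [0, 156.53], [-152.29, 152.29]. Speed limits (degrees/s): [136.94, 136.94, 159.86, 180, 180, 180].

## Interface

Orientations are given as [roll, pitch, yaw] about the fixed x, y, z axes, in that order (R = Rz(yaw) Ry(pitch) Rx(roll)).
In Python, from bench import sense, snapshot, hand_in, trace, place_of gives the robot as it stands.
- The arm moves only by the shell command python3 -m handwheel 'ROWS' [FORCE]. ROWS is JSON, a list of rows, each a list of 7 numbers: the opening, from -1 (shut) to 1 (fully open), then the shift along the tool's x, y, z in cm, then the turn, a rotation vector about the tool's x, y, z in rad. A call has 1 to 12 rows; each row shifts and turns the commanded pose from where the row before left it, along the tool's axes as they then stand; what a row does not reach is not made up. A row lasts 1/12 s, in which the tool goes at most 41.7 mm and 7.16 degrees, less where a joint would pass 70% of its speed; a pose out of reach is approached as far as the arm can. A call with a gripper value outside its range is refused whole. The fingers move at their own pace and stop on an object; FORCE is the grip in N (left out, the last holds). Time passes only in rows, so rows that do not move let the fingers close. It gives the time, the measured TCP pose, the force, the opening and the grip force at its end, in the units of the state.
- sense(): the state, without advancing time (a new reading comes with each control period).
- snapshot(name): name is "scene" or "side" or "wrist"; returns a dict with "image" (480x640x3 uint8, red, green, blue), "intrinsics" (3x3 intrinsics, pixels), "k1" (the pictures are not rectified: a ray, as slopes to the right and down, at radius r is drawn at 1 + k1 r^2 times it, then the intrinsics apply), "R" (3x3) and "t" (3): a world point X has camera coordinates R X + t. Camera axes: x right, y down, z forward; pixel columns grow to the right and rows downward; lengths in mm; the calibration is good to about 2 mm. A picture is of the moment at which its call begins. There is no depth.
- hand_in(): hands the job in; it is judged then, once.
Trained networks look in a picture, given as the dict that the camera call returned (one of the last four; its "shot" number tells which), for a name from the list of things; names that differ only in an ending like _2 or _b are one class to them, and where a whole thing is asked for, a point or a joint stands for the part that bears it (a point fixed in the world has none). Each returns a list of dicts, best first, with "conf" (0 to 1); they miss things now and then, are a little off and sometimes report something else, mostly with a low value. They report only what shows in the picture. A call takes as long as a camera call. They do not tell look-alikes from the thing itself.
- trace(picture, query): "pixels" (480x640 bool, what is visible of it).
- place_of(picture, query): "location" ([x, y, z] in mm, in world coordinates, good to about 4 mm: a listed point, or the origin of a listed thing).
The state is a dict: "time": time; "joint_pos": joint angles; "qd": joint speeds; "joint_efforts": joint torques, N m; "tool_pos": TCP position; "tcp_rot": TCP orientation; "ft_force": force on the tool from outside, world axes, zero at the start; "wrist_torque": the same for the moment, N m; "finger_gap": finger opening in mm; "grip_force": force on a finger pad.
Only numpy, scipy, OpenCV 4.12 (cv2) and the standard library are available. Lean on these libraries where they do the work, as an engineer would, in place of code of your own. Each camera call takes 0.05 s, during which the arm holds its last target. There are 200 camera calls.

## Task

Open the steel used-needle pot: squeeze the two upright tabs of its lid together and, keeping them squeezed, turn the lid counter-clockwise (seen from above) until you feel it come gently against its end stop; then lift it straight off and set it down gently, right way up, on the floor of the empty square steel tray, and let go. Never wrench the lid against the pot or pull at it before it is free, and leave the ink bottles and the cup where they stand.

Things in the scene. Friction and masses are not known exactly. Their poses are not given: they have to be found in the camera images.
- pot: Round steel pot fixed to the bench, 104 mm across (foot 120 mm), neck 105 mm high with a 59 mm bore; origin at the centre of its underside, z up. It bears at most 40 N from the lid all told.
- rim: The fittings on the pot's neck; origin and axes are the pot's. Dark steel blocks (to 122 mm above the bench) whose gaps on the +y and -y sides catch the teeth of the lid's tabs; metal hoods (to 120 mm) on the +x and -x sides that hold the lid's lugs down; two end stops for the lugs. They bear at most 20 N from the lid (turning against a block or stop, pulling at the hoods).
- seat (a point): Where the lid's origin sits when locked: on the pot's axis, 109 mm above the bench; axes as the pot's. A sprung seal presses the lid up against the hoods with about 3 N, so it drags slightly when turned and rises some 3 mm once free. The end stop lies 33 to 59 degrees counter-clockwise from locked; this differs from pot to pot and must be felt.
- lid: Loose black plastic lid, about 160 g: disc 72 mm across, 8 mm thick, lugs (12 mm wide) to 44 mm from the axis on its +x and -x, plug below 56 mm across, 10 mm deep. Origin at the centre of the disc's underside, 10 mm above a floor it is set on; z up. Locked, its axes are the pot's within 3 degrees. It lifts only within about 6 degrees of the stop; squeeze the tabs over the first 30 degrees.
- grip (a point): Point on the lid's axis between its two upright tabs, 38 mm above the lid's origin, axes as the lid's: a good height to squeeze, with fingertips 20 mm below still clear of lid and pot. The tabs: grey plates on the lid's +y and -y sides, 26 mm wide along its x, 6 mm thick, from 9 to 49 mm above its origin, ribbed, grippy outer faces 58 mm apart at rest.
- tab_a (a joint): Inward travel of the tab on the lid's +y side, m: 0 at rest, 0.008 at its end. Spring: 9 N at rest, 16 N at the end. Below about 0.0035 its tooth still catches in the pot; press it 5 to 7 mm.
- tab_b (a joint): The same for the tab on the lid's -y side.
- tray: Empty square stainless tray fixed to the bench, 170 x 170 mm, 20 mm high, walls and floor 4 mm; origin at the centre of its underside. Bears at most 30 N from the lid. Pot and tray may be on either side.
- ink_a: Black ink bottle, 34 mm across, 85 mm tall, standing between pot and tray; origin under its centre. Leave alone.
- ink_b: White ink bottle of the same size, standing between pot and tray. Leave alone.
- cup: White cup, 60 mm across, 50 mm tall, standing in line with the ink bottles on the far side of them; origin under its centre. Leave alone.
Things that resemble listed ones, but are neither listed nor needed, are in the scene too. What is shaped like the lid but green is not meant.

How it is judged (in metres and radians):
On the way, in this order (a step that is already met when the one before it is completed fails the run):
1. both tabs are squeezed and the lid, still down in the pot, has been turned out of its lock (value of joint each of tab_a, tab_b above 0.003 m and angle between the x axis of lid and the x axis of pot, either way round above 0.15 rad and z of lid in the frame of pot below 0.118 m), for 0.1 s.
2. the lid has been lifted clear of the pot (z of lid in the frame of pot above 0.135 m), for 0.1 s.
At the end, for the whole second after the job is handed in: The lid stands upright (within 0.1 rad) and at rest on the tray's floor, its origin 10 to 18 mm above the tray's underside and within 60 mm of the tray's centre, its tabs sprung out again (horizontal distance between lid and tray below 0.06 m and z of lid in the frame of tray between 0.01 and 0.018 m and angle between lid's own z axis and vertical below 0.1 rad and linear speed of lid below 0.01 m/s and value of joint each of tab_a, tab_b below 0.002 m); the robot touches nothing.
It fails at once if the lid is wrenched against or pulled at the blocks, hoods or stops of the rim with more than 20 N (contact force between lid and rim above 20 N).
It fails at once if the lid is pressed against the pot with more than 40 N (contact force between lid and pot above 40 N).
It fails at once if the lid is dropped on or pressed into the tray with more than 30 N (contact force between lid and tray above 30 N).
It fails at once if an ink bottle or the cup is moved more than 20 mm (distance of any of ink_a, ink_b, cup from where it was at the start of the episode above 0.02 m).
It also fails if it takes over 72 s, if anything falls off the work surface, if the arm or the gripper's body presses on something with over 40 N, if the wrist force passes 120 N, or if a joint passes its speed limit or range.

## Working session

There is one attempt and no reset: what is moved stays moved. The work goes in short steps, Python scripts to look and compute and a shell command to move; the robot and the scene stay as the last step left them, time stands still between calls to the robot, and variables do not carry over. Pictures are saved under pics/ and viewed, at most 10 in all, crops included, and the job is handed in when it is done.

```bash
mkdir -p pics; ls
cat > h.py <<'E'
import numpy as np, cv2
from bench import sense, snapshot, hand_in, trace, place_of
def save(p,n,crop=None,s=1):
    im=p["image"][...,::-1]
    if crop: x0,y0,x1,y1=crop; im=im[y0:y1,x0:x1]
    cv2.imwrite("pics/"+n+".png",cv2.resize(im,None,fx=s,fy=s,interpolation=cv2.INTER_CUBIC))
def px(p,X):
    c=np.asarray(p["R"])@np.asarray(X,float)+np.asarray(p["t"]); u=c[:2]/c[2]; u=u*(1+p["k1"]*(u@u)); K=np.asarray(p["intrinsics"]); return (K[:2,:2]@u+K[:2,2])
def ray(p,uv,z):
    K=np.asarray(p["intrinsics"]); D=np.array([p["k1"],0,0,0.])
    d=(np.array(uv,float)-K[:2,2])/np.array([K[0,0],K[1,1]]); u=d.copy()
    for _ in range(20): u=d/(1+p["k1"]*(u@u))
    R=np.asarray(p["R"]); o=-R.T@np.asarray(p["t"]); v=R.T@np.array([*u,1]); return o+v*(z-o[2])/v[2]
E
python3 - <<'E'
from h import *
print(sense())
ps={n:snapshot(n) for n in("scene","side","wrist")}
im=np.vstack([np.hstack([ps["scene"]["image"],ps["side"]["image"]])])
for n,p in ps.items():
    save(p,n+"0")
    for q in("pot","lid","tray","ink_a","ink_b","cup","grip","rim"):
        try: print(n,q,[(np.round(r["location"]),round(r["conf"],2),np.round(px(p,r["location"]))) for r in place_of(p,q)])
        except Exception as e: print(n,q,e)
E
```

```text
pics
{'time': 0.0, 'joint_pos': array([-7.86322086e+01,  7.51470103e+00,  8.53289788e+01, -3.65209937e-04,
        8.72623179e+01, -4.89342062e+00]), 'qd': array([ 0.02834628, -0.01649483, -0.10826193, -0.01611708,  0.01250047,
        0.02655233]), 'joint_efforts': array([ 3.75429427e-04, -5.69391310e+01, -5.00557745e+01,  6.65975861e-06,
        1.43874538e-02,  2.07130952e-06]), 'tool_pos': array([ 167.91549323, -575.44441709,  226.95156919]), 'tcp_rot': array([-1.79894357e+02, -8.67843909e-03,  1.62612218e+01]), 'ft_force': array([ 0.37310961,  0.3283929 , -0.12487602]), 'wrist_torque': array([-0.00236942,  0.01822678, -0.0191776 ]), 'grip_force': 0.0, 'finger_gap': 85.1034001693257}
scene pot [(array([555., 193.,  -0.]), 0.62, array([387., 324.]))]
scene lid [(array([639., 369.,  12.]), 0.68, array([463., 420.])), (array([558., 195., 105.]), 0.62, array([395., 291.]))]
scene tray [(array([624.,  -6.,   5.]), 0.67, array([269., 294.])), (array([ 522., -204.,    0.]), 0.59, array([224., 214.]))]
scene ink_a [(array([445.,   4.,  -2.]), 0.97, array([330., 235.])), (array([626.,  -8
[... 596 characters left out ...]
1., 211.])), (array([ 518., -204.,   -2.]), 0.24, array([330., 432.]))]
side tray [(array([ 520., -208.,   -4.]), 0.84, array([332., 434.]))]
side ink_a [(array([628.,  -2.,  -5.]), 0.97, array([365., 321.])), (array([445.,   5.,   2.]), 0.79, array([257., 329.]))]
side ink_b [(array([628.,  -2.,  -5.]), 0.97, array([365., 321.])), (array([445.,   5.,   2.]), 0.79, array([257., 329.]))]
side cup [(array([687.,  12.,  -4.]), 0.87, array([395., 311.]))]
side grip [(array([558., 198., 150.]), 0.56, array([304., 193.])), (array([641., 367.,  47.]), 0.54, array([325., 203.]))]
side rim []
wrist pot []
wrist lid []
wrist tray []
wrist ink_a []
wrist ink_b []
wrist cup []
wrist grip []
wrist rim []
```

View pics/scene0.png

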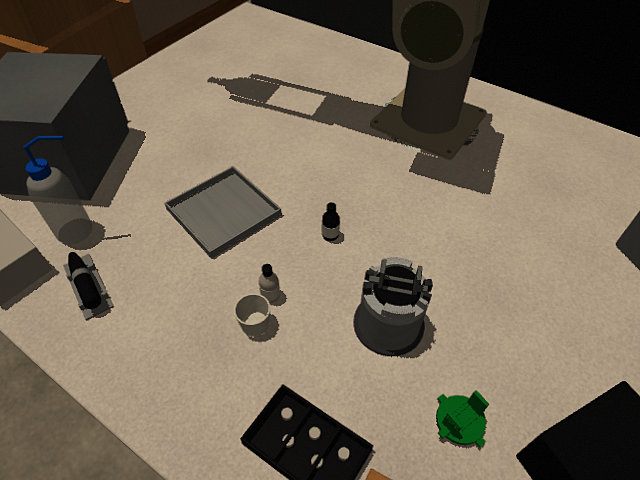

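View pics/side0.png

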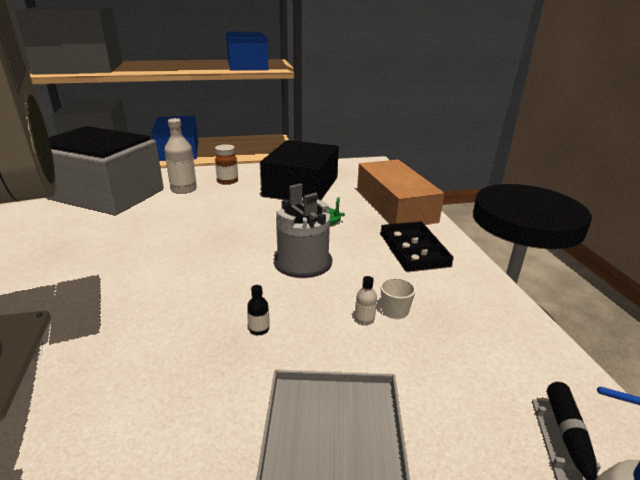

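The black lid is on the pot at about (395,285). The only look-alikes are the green lid at (462,418), which is excluded, and the black organiser at (310,435). The tray is at (222,210). I'll check the choice in a close crop and work out the tab direction.

Run:
```python
from h import *
p=snapshot("scene"); save(p,"crop1",(345,245,445,365),5)
q=snapshot("side")
# fit lid/rim geometry: project tab corners for yaw hypotheses
for n,r in(("scene",p),("side",q)):
  for a in ("tab_a","rim"):
    t=trace(r,a); print(n,a,[(round(k["conf"],2),k["pixels"].sum(),np.argwhere(k["pixels"]).mean(0)[::-1].round()) for k in t])
print(p["t"],-np.array(p["R"]).T@p["t"])
```

```text
scene tab_a [(0.66, np.int64(335), array([450., 425.])), (0.66, np.int64(339), array([478., 403.])), (0.58, np.int64(1619), array([398., 285.])), (0.48, np.int64(220), array([418., 282.])), (0.48, np.int64(187), array([379., 273.]))]
scene rim [(0.72, np.int64(1055), array([398., 291.]))]
side tab_a [(0.76, np.int64(245), array([295., 195.])), (0.69, np.int64(296), array([310., 206.]))]
side rim [(0.87, np.int64(517), array([299., 215.]))]
[ 276.30489968 -295.67550156 1172.54700055] [957.58644412 326.09070664 717.86344203]
```

View pics/crop1.png

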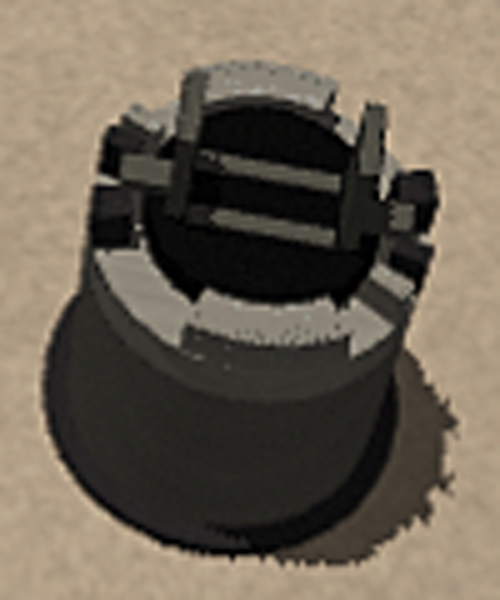

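The crop shows the black lid with two grey tabs at full-image (383,273) and (418,281). Their teeth sit between the dark blocks, which matches the description.

Run:
```python
from h import *
p=snapshot("scene");q=snapshot("side")
for r,a,b in((p,(382,273),(418,281)),(q,(295,195),(310,206))):
  A,B=ray(r,a,138),ray(r,b,138); d=A-B; print(A.round(),B.round(),np.linalg.norm(d).round(),np.degrees(np.arctan2(d[1],d[0])).round(1),((A+B)/2).round(1))
print(sense()["tool_pos"])
```

```text
[562. 171. 138.] [544. 222. 138.] 54.0 -70.9 [552.8 196.4 138. ]
[545. 220. 138.] [564. 166. 138.] 57.0 109.6 [554.5 193.2 138. ]
[ 168.00190204 -575.98937432  228.00704748]
```

```bash
python3 -m handwheel '[[1,2.45,-2.64,-0.5,0,0,0],[1,2.45,-2.64,-0.5,0,0,0],[1,2.45,-2.64,-0.5,0,0,0],[1,2.45,-2.64,-0.5,0,0,0],[1,2.45,-2.64,-0.5,0,0,0],[1,2.45,-2.64,-0.5,0,0,0],[1,2.45,-2.64,-0.5,0,0,0],[1,2.45,-2.64,-0.5,0,0,0],[1,2.45,-2.64,-0.5,0,0,0],[1,2.45,-2.64,-0.5,0,0,0],[1,2.45,-2.64,-0.5,0,0,0],[1,2.45,-2.64,-0.5,0,0,0]]' 25
python3 -m handwheel '[[1,2.45,-2.64,0,0,0,0],[1,2.45,-2.64,0,0,0,0],[1,2.45,-2.64,0,0,0,0],[1,2.45,-2.64,0,0,0,0],[1,2.45,-2.64,0,0,0,0],[1,2.45,-2.64,0,0,0,0],[1,2.45,-2.64,0,0,0,0],[1,2.45,-2.64,0,0,0,0],[1,2.45,-2.64,0,0,0,0],[1,2.45,-2.64,0,0,0,0],[1,2.45,-2.64,0,0,0,0],[1,2.45,-2.64,0,0,0,0]]'
python3 - <<'E'
from h import *
p=snapshot("wrist"); save(p,"w1"); print(sense()["tool_pos"],sense()["tcp_rot"],-np.array(p["R"]).T@p["t"])
for q in("pot","lid","grip"):print(q,[(np.round(r["location"],1),round(r["conf"],2),np.round(px(p,r["location"]))) for r in place_of(p,q)])
for k in trace(p,"tab_a"): print(k["conf"],cv2.minAreaRect(np.argwhere(k["pixels"])[:,::-1].astype(np.float32)))
E
```

```text
time: 2.75
tool_pos: [362.0, -187.9, 288.6]
tcp_rot: [180.0, -0.0, 16.2]
ft_force: [1.2, 0.4, 1.0]
finger_gap: 85.5
grip_force: 0.0
time: 3.75
tool_pos: [555.6, 198.8, 288.0]
tcp_rot: [180.0, -0.0, 16.3]
ft_force: [0.2, -0.4, 1.1]
finger_gap: 85.6
grip_force: 0.0
[556.7291251  203.85776886 286.17326057] [-1.79828137e+02  1.12028827e-02  1.64201904e+01] [633.29165561 222.13019881 433.71425389]
pot []
lid [(array([642.1, 368.8,  10. ]), 0.94, array([205.,  91.])), (array([555.5, 199.7, 108.9]), 0.56, array([324., 219.]))]
grip [(array([552.4, 194.2, 148.3]), 0.76, array([329., 235.])), (array([645.6, 364. ,  47.9]), 0.61, array([199.,  84.]))]
0.89 ((291.8514709472656, 231.5148468017578), (38.01042175292969, 22.48784065246582), 84.2894058227539)
0.79 ((213.19229125976562, 59.96154022216797), (37.442264556884766, 20.801258087158203), 33.6900634765625)
0.7 ((361.0, 225.0), (38.0, 22.0), 90.0)
0.64 ((183.30873107910156, 109.9161148071289), (36.4558219909668, 17.367717742919922), 34.99201965332031)
```

View pics/w1.png

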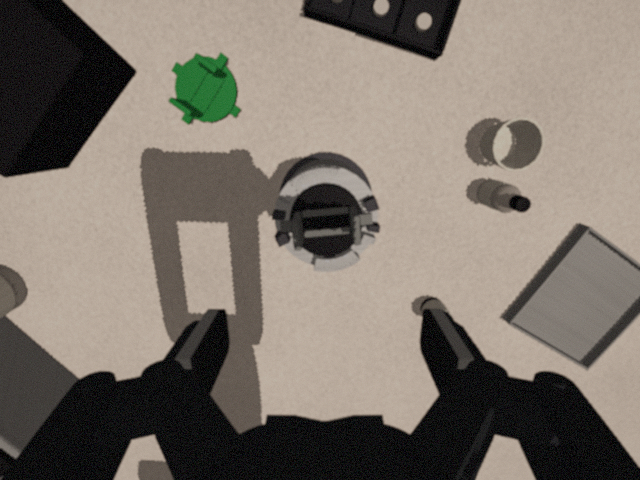

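The wrist view shows the lid on the pot at (327,225), with its tabs at about (292,231) and (361,225). The green lid is at (205,90) and the ink bottle tops at (520,203) and (430,305).

Run:
```python
from h import *
p=snapshot("wrist"); save(p,"w2",(260,140,400,290),4)
m=[k["pixels"] for k in trace(p,"tab_a") if 250<np.argwhere(k["pixels"])[:,1].mean()<400]
c=[np.argwhere(k).mean(0)[::-1] for k in m]; print(c)
for z in(130,140,150):
  A,B=ray(p,c[0],z),ray(p,c[1],z); d=A-B; print(z,A.round(1),B.round(1),np.linalg.norm(d).round(1),np.degrees(np.arctan2(d[1],d[0])).round(1),((A+B)/2).round(1))
for q in ("pot","rim","lid","grip"):print(q,[np.round(r["location"],1) for r in place_of(p,q)])
print(sense()["tool_pos"],sense()["tcp_rot"])
```

```text
[array([292.54951456, 228.03495146]), array([356.54507338, 221.92662474])]
130 [543.5 224.5 130. ] [565.8 169.  130. ] 59.8 111.9 [554.7 196.8 130. ]
140 [546.5 224.4 140. ] [568.  170.7 140. ] 57.8 111.9 [557.2 197.5 140. ]
150 [549.4 224.2 150. ] [570.2 172.4 150. ] 55.9 111.9 [559.8 198.3 150. ]
pot []
rim []
lid [array([556.5, 198.2, 110. ]), array([640.9, 367.3,   8.2])]
grip [array([554.6, 194.1, 145.5])]
[555.10021231 196.03907665 288.65033175] [ 1.79995515e+02 -5.77534046e-02  1.61910298e+01]
```

View pics/w2.png

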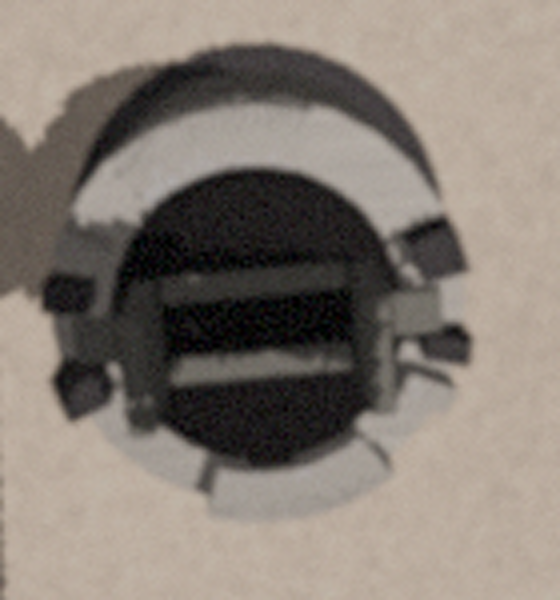

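The crop shows the tabs, with teeth between the dark block pairs, and two guide ribs running along the lid's y. I'll use the ribs for the yaw.

Run:
```python
from h import *
p=snapshot("wrist"); f=lambda x,y:(260+x/4,140+y/4)
def ang(a,b,z):
  A,B=ray(p,f(*a),z),ray(p,f(*b),z);d=A-B;return np.degrees(np.arctan2(d[1],d[0])).round(1),((A+B)/2).round(1),np.linalg.norm(d).round(1)
for a,b,z in(((172,386),(350,370),122),((175,360),(350,345),122),((168,302),(350,285),122),((165,275),(345,262),122),((65,292),(437,248),122),((85,390),(447,342),122)): print(ang(a,b,z))
# model overlay for yaw fit: tabs top outer corners & blocks
```

```text
(np.float64(111.5), array([543.9, 192.2, 122. ]), np.float64(43.2))
(np.float64(111.2), array([550.1, 193.6, 122. ]), np.float64(42.1))
(np.float64(111.6), array([563.8, 198.4, 122. ]), np.float64(43.3))
(np.float64(110.3), array([569.3, 201. , 122. ]), np.float64(42.5))
(np.float64(113.0), array([568.7, 202. , 122. ]), np.float64(88.3))
(np.float64(114.0), array([547.1, 192. , 122. ]), np.float64(88.0))
```

```bash
python3 -m handwheel '[[1,0.18,0.05,0,0,0,-0.083],[1,0,0,1.6,0,0,0],[1,0,0,1.6,0,0,0],[1,0,0,1.6,0,0,0],[1,0,0,1.6,0,0,0],[1,0,0,1.6,0,0,0],[1,0,0,1.6,0,0,0],[1,0,0,1.6,0,0,0],[1,0,0,1.6,0,0,0],[1,0,0,1.5,0,0,0],[1,0,0,0,0,0,0],[1,0,0,0,0,0,0]]' 30
python3 - <<'E'
from h import *
p=snapshot("wrist"); save(p,"w3",(120,150,520,450),2); s=sense();print(s["tool_pos"],s["tcp_rot"],s["ft_force"])
E
```

```text
time: 5.35
tool_pos: [556.2, 196.5, 144.4]
tcp_rot: [-180.0, 0.1, 21.0]
ft_force: [1.1, 0.0, 0.3]
finger_gap: 85.3
grip_force: 0.0
[557.04527784 196.74999101 145.63699477] [ 1.79999953e+02 -9.45325417e-03  2.09981706e+01] [-0.18954873 -0.09837239  0.77638139]
```

View pics/w3.png

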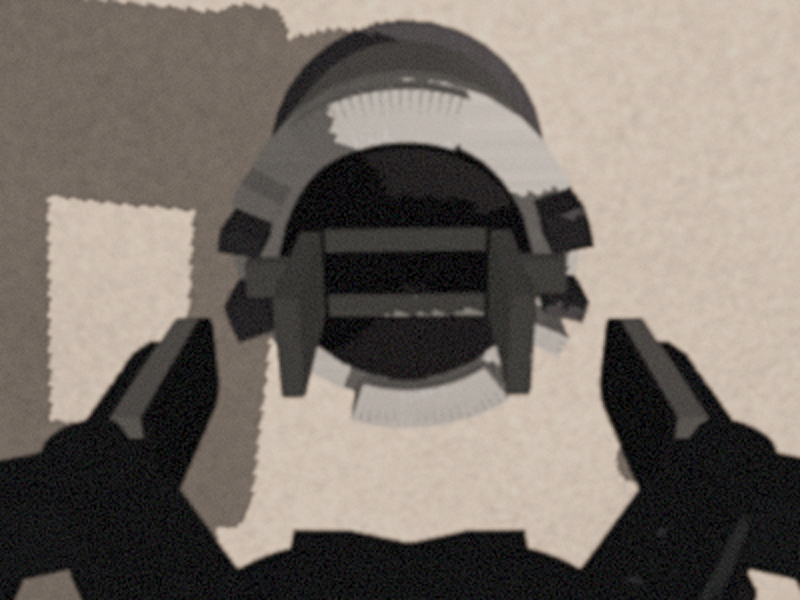

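The ribs are now level, so the yaw is right, and the fingers straddle the tabs evenly to within 1 mm. Closing in steps.

```bash
python3 -m handwheel '[[0.4,0,0,0,0,0,0],[0.4,0,0,0,0,0,0],[0.4,0,0,0,0,0,0],[0.36,0,0,0,0,0,0],[0.33,0,0,0,0,0,0],[0.3,0,0,0,0,0,0],[0.3,0,0,0,0,0,0]]' 30
python3 -m handwheel '[[0.27,0,0,0,0,0,0],[0.24,0,0,0,0,0,0],[0.2,0,0,0,0,0,0],[0.2,0,0,0,0,0,0]]'
```

```text
time: 5.98
tool_pos: [557.8, 197.2, 146.5]
tcp_rot: [180.0, -0.1, 21.0]
ft_force: [-1.5, 0.5, 6.8]
finger_gap: 55.9
grip_force: 9.6
time: 6.32
tool_pos: [557.9, 197.2, 147.3]
tcp_rot: [180.0, -0.2, 21.0]
ft_force: [-3.1, -0.5, 11.2]
finger_gap: 51.7
grip_force: 11.4
```

```bash
python3 -m handwheel '[[0.17,0,0,-0.1,0,0,0],[0.14,0,0,-0.1,0,0,0],[0.11,0,0,-0.05,0,0,0],[0.11,0,0,0,0,0,0],[0.11,0,0,0,0,0,0]]'
```

```text
time: 6.73
tool_pos: [557.6, 197.1, 148.2]
tcp_rot: [180.0, -0.1, 21.0]
ft_force: [2.0, 0.7, 5.0]
finger_gap: 47.4
grip_force: 13.0
```

```bash
python3 -m handwheel '[[0.08,0,0,-0.05,0,0,0],[0.08,0,0,-0.05,0,0,0],[0.08,0,0,0,0,0,-0.03],[0.08,0,0,0,0,0,-0.03],[0.08,0,0,0,0,0,0]]'
python3 -c "
from h import *
s=sense();print(s['wrist_torque'],s['ft_force'],s['tcp_rot'])"
```

```text
time: 7.15
tool_pos: [556.9, 196.8, 148.5]
tcp_rot: [180.0, 0.0, 24.5]
ft_force: [-0.1, 0.8, 4.1]
finger_gap: 46.5
grip_force: 13.5
[ 0.12024798 -0.03584629 -0.06423403] [-0.09396253  0.83549336  4.13653418] [1.79996243e+02 1.49778512e-02 2.45255507e+01]
```

```bash
T='from h import *
s=sense();print(s["wrist_torque"].round(3),s["ft_force"].round(1),s["tcp_rot"][2])'
python3 -m handwheel '[[0.08,0,0,0,0,0,-0.04],[0.08,0,0,0,0,0,-0.04],[0.08,0,0,0,0,0,-0.04]]'; python3 -c "$T"
python3 -m handwheel '[[0.08,0,0,0,0,0,-0.04],[0.08,0,0,0,0,0,-0.04],[0.08,0,0,0,0,0,-0.04]]'; python3 -c "$T"
```

```text
time: 7.4
tool_pos: [556.8, 196.8, 148.4]
tcp_rot: [-180.0, 0.0, 31.4]
ft_force: [0.2, 1.0, 4.1]
finger_gap: 46.4
grip_force: 13.5
[ 0.067  0.055 -0.125] [0.2 1.  4.1] 31.36784904571943
time: 7.65
tool_pos: [556.8, 196.8, 148.5]
tcp_rot: [-180.0, 0.0, 38.2]
ft_force: [0.1, -0.1, 3.6]
finger_gap: 46.2
grip_force: 13.5
[ 0.08   0.024 -0.12 ] [ 0.1 -0.1  3.6] 38.24172591250495
```

```bash
T='from h import *
s=sense();print(s["wrist_torque"].round(3),s["ft_force"].round(1),s["tcp_rot"][2])'
python3 -m handwheel '[[0.08,0,0,0,0,0,-0.04],[0.08,0,0,0,0,0,-0.04],[0.08,0,0,0,0,0,-0.04],[0.08,0,0,0,0,0,-0.04]]'; python3 -c "$T"
python3 -m handwheel '[[0.08,0,0,0,0,0,-0.017],[0.08,0,0,0,0,0,-0.017]]'; python3 -c "$T"
python3 -m handwheel '[[0.08,0,0,0,0,0,-0.017],[0.08,0,0,0,0,0,-0.017]]'; python3 -c "$T"
python3 - <<'E'
from h import *
save(snapshot("wrist"),"w4",(120,150,520,450),2)
E
```

```text
time: 7.98
tool_pos: [556.8, 196.9, 148.5]
tcp_rot: [-180.0, 0.0, 47.4]
ft_force: [-1.7, -0.2, 3.0]
finger_gap: 46.6
grip_force: 13.5
[ 0.126  0.057 -0.122] [-1.7 -0.2  3. ] 47.41012755721748
time: 8.15
tool_pos: [556.8, 196.9, 148.4]
tcp_rot: [-180.0, 0.0, 49.3]
ft_force: [-0.5, 1.2, 3.4]
finger_gap: 46.5
grip_force: 13.5
[ 0.138  0.079 -0.214] [-0.5  1.2  3.4] 49.306250108202384
time: 8.32
tool_pos: [556.9, 196.9, 148.4]
tcp_rot: [-180.0, 0.0, 51.3]
ft_force: [-0.5, 0.7, 4.7]
finger_gap: 46.7
grip_force: 13.5
[ 0.105  0.105 -0.117] [-0.5  0.7  4.7] 51.306138286795615
```

View pics/w4.png

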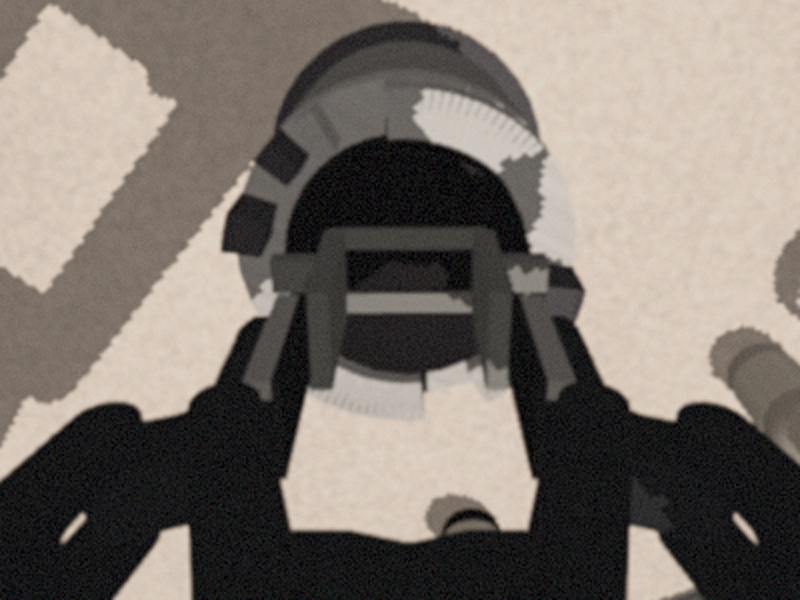

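The lid has turned with the fingers, and the tab teeth are well past the blocks. Now feeling for the stop.

```bash
cat > t.py <<'E'
from h import *
s=sense();print(s["wrist_torque"].round(3),s["ft_force"].round(1),s["tcp_rot"][2].round(2))
E
python3 -m handwheel '[[0.08,0,0,0,0,0,-0.01],[0.08,0,0,0,0,0,-0.01]]' >/dev/null; python3 t.py
python3 -m handwheel '[[0.08,0,0,0,0,0,-0.01],[0.08,0,0,0,0,0,-0.01]]' >/dev/null; python3 t.py
```

```text
[ 0.126  0.118 -0.132] [0.1 1.4 3.8] 52.44
[ 0.112  0.1   -0.125] [-1.6  0.8  3.8] 53.61
```

```bash
python3 -m handwheel '[[0.08,0,0,0,0,0,-0.01],[0.08,0,0,0,0,0,-0.01]]' >/dev/null; python3 t.py
python3 -m handwheel '[[0.08,0,0,0,0,0,-0.01],[0.08,0,0,0,0,0,-0.01]]' >/dev/null; python3 t.py
```

```text
[ 0.199  0.127 -0.082] [-0.3  0.6  3.9] 54.76
[ 0.135  0.112 -0.129] [-0.7  1.   3.4] 55.91
```

```bash
python3 -m handwheel '[[0.08,0,0,0,0,0,-0.01],[0.08,0,0,0,0,0,-0.01]]' >/dev/null; python3 t.py
python3 -m handwheel '[[0.08,0,0,0,0,0,-0.01],[0.08,0,0,0,0,0,-0.01]]' >/dev/null; python3 t.py
```

```text
[ 0.163  0.121 -0.117] [0.3 1.6 3. ] 57.05
[ 0.179  0.109 -0.12 ] [0.3 0.8 3.3] 58.2
```

```bash
python3 -m handwheel '[[0.08,0,0,0,0,0,-0.01],[0.08,0,0,0,0,0,-0.01]]' >/dev/null; python3 t.py
python3 -m handwheel '[[0.08,0,0,0,0,0,-0.01],[0.08,0,0,0,0,0,-0.01]]' >/dev/null; python3 t.py
```

```text
[ 0.259  0.091 -0.114] [-0.2  0.7  3.1] 59.35
[ 0.273  0.087 -0.085] [0.  0.9 3.9] 60.49
```

```bash
python3 -m handwheel '[[0.08,0,0,0,0,0,-0.01],[0.08,0,0,0,0,0,-0.01]]' >/dev/null; python3 t.py
python3 -m handwheel '[[0.08,0,0,0,0,0,-0.01],[0.08,0,0,0,0,0,-0.01]]' >/dev/null; python3 t.py
```

```text
[ 0.236  0.095 -0.133] [-1.2  2.3  3. ] 61.64
[ 0.343  0.107 -0.18 ] [-0.   1.3  4.1] 62.79
```

```bash
python3 -m handwheel '[[0.08,0,0,0,0,0,-0.01],[0.08,0,0,0,0,0,-0.01]]' >/dev/null; python3 t.py
python3 -m handwheel '[[0.08,0,0,0,0,0,-0.01],[0.08,0,0,0,0,0,-0.01]]' >/dev/null; python3 t.py
```

```text
[ 0.304  0.177 -0.09 ] [-0.5  1.9  3.5] 63.93
[ 0.364  0.149 -0.127] [-1.   1.2  2.1] 65.08
```

```bash
python3 -m handwheel '[[0.08,0,0,0,0,0,-0.01],[0.08,0,0,0,0,0,-0.01]]' >/dev/null; python3 t.py
python3 -m handwheel '[[0.08,0,0,0,0,0,-0.01],[0.08,0,0,0,0,0,-0.01]]' >/dev/null; python3 t.py
```

```text
[ 0.349  0.143 -0.128] [-0.9  1.2  3.7] 66.22
[ 0.426  0.13  -0.136] [-0.5  1.6  3. ] 67.37
```

```bash
python3 -m handwheel '[[0.08,0,0,0,0,0,-0.01],[0.08,0,0,0,0,0,-0.01]]' >/dev/null; python3 t.py
python3 -m handwheel '[[0.08,0,0,0,0,0,-0.01],[0.08,0,0,0,0,0,-0.01]]' >/dev/null; python3 t.py
```

```text
[ 0.411  0.22  -0.132] [-1.6  1.9  3.1] 68.52
[ 0.48   0.212 -0.103] [-0.7  2.6  3.7] 69.66
```

```bash
python3 -m handwheel '[[0.08,0,0,0,0,0,-0.01],[0.08,0,0,0,0,0,-0.01]]' >/dev/null; python3 t.py
python3 -m handwheel '[[0.08,0,0,0,0,0,-0.01],[0.08,0,0,0,0,0,-0.01]]' >/dev/null; python3 t.py
```

```text
[ 0.493  0.249 -0.247] [-1.3  2.6  3. ] 70.8
[ 0.566  0.216 -0.508] [-1.7  2.7  2.6] 71.94
```

```bash
python3 -m handwheel '[[0.08,0,0,0,0,0,-0.01],[0.08,0,0,0,0,0,-0.01]]' >/dev/null; python3 t.py
python3 -m handwheel '[[0.08,0,0,0,0,0,-0.01],[0.08,0,0,0,0,0,-0.01]]' >/dev/null; python3 t.py
```

```text
[ 0.572  0.287 -0.722] [-1.8  3.4  2.9] 73.07
[ 0.022  0.45  -0.783] [-1.7  0.5  3. ] 74.22
```

Stop felt at about 70.5°. Backing off to relax it.

```bash
python3 -m handwheel '[[0.08,0,0,0,0,0,0.02],[0.08,0,0,0,0,0,0.02],[0.08,0,0,0,0,0,0.01]]'; python3 t.py
```

```text
time: 11.95
tool_pos: [556.9, 196.7, 148.5]
tcp_rot: [180.0, 0.0, 71.2]
ft_force: [-1.6, 2.6, 2.5]
finger_gap: 46.2
grip_force: 13.5
[ 0.243  0.281 -0.123] [-1.6  2.6  2.5] 71.21
```

```bash
python3 -m handwheel '[[0.08,0,0,-0.05,0,0,0.01],[0.08,0,0,-0.05,0,0,0],[0.08,0,0,0,0,0,0]]'; python3 t.py;  python3 -m handwheel '[[0.08,0,0,-0.07,0,0,0],[0.08,0,0,-0.07,0,0,0],[0.08,0,0,0,0,0,0]]'; python3 t.py
```

```text
time: 12.2
tool_pos: [556.6, 196.7, 148.9]
tcp_rot: [-180.0, 0.0, 70.8]
ft_force: [-1.0, 1.5, -0.5]
finger_gap: 46.4
grip_force: 13.4
[ 0.231  0.251 -0.09 ] [-1.   1.5 -0.5] 70.76
time: 12.45
tool_pos: [556.8, 196.8, 150.7]
tcp_rot: [-180.0, 0.0, 70.8]
ft_force: [-2.2, 0.4, -1.8]
finger_gap: 46.3
grip_force: 13.4
[ 0.072  0.299 -0.045] [-2.2  0.4 -1.8] 70.75
```

```bash
python3 -m handwheel '[[0.08,0,0,-0.1,0,0,0],[0.08,0,0,-0.1,0,0,0],[0.08,0,0,0,0,0,0]]'; python3 t.py
```

```text
time: 12.7
tool_pos: [556.8, 196.8, 152.9]
tcp_rot: [-180.0, 0.0, 70.7]
ft_force: [-2.2, 0.1, -2.5]
finger_gap: 46.3
grip_force: 13.4
[ 0.132  0.35  -0.08 ] [-2.2  0.1 -2.5] 70.75
```

```bash
python3 -m handwheel '[[0.08,0,0,-0.1,0,0,0],[0.08,0,0,-0.15,0,0,0],[0.08,0,0,-0.15,0,0,0],[0.08,0,0,0,0,0,0]]'; python3 t.py
```

```text
time: 13.03
tool_pos: [557.1, 197.0, 157.4]
tcp_rot: [180.0, -0.0, 70.8]
ft_force: [-2.2, -0.4, -2.0]
finger_gap: 46.4
grip_force: 13.4
[ 0.144  0.329 -0.078] [-2.2 -0.4 -2. ] 70.76
```

Free. Lifting on.

```bash
python3 -m handwheel '[[0.08,0,0,-0.3,0,0,0],[0.08,0,0,-0.5,0,0,0],[0.08,0,0,-0.7,0,0,0],[0.08,0,0,-0.9,0,0,0],[0.08,0,0,-1.2,0,0,0],[0.08,0,0,-1.5,0,0,0],[0.08,0,0,-1.5,0,0,0],[0.08,0,0,-1.2,0,0,0],[0.08,0,0,-0.8,0,0,0],[0.08,0,0,-0.4,0,0,0],[0.08,0,0,0,0,0,0],[0.08,0,0,0,0,0,0]]'; python3 t.py
python3 - <<'E'
from h import *
p=snapshot("scene");q=snapshot("side")
for r in(p,q):
  for n in("tray","lid"): print(n,[(np.round(k["location"],1),round(k["conf"],2)) for k in place_of(r,n)])
  for k in trace(r,"tray"):
    if k["conf"]>.4:
      c=cv2.minAreaRect(np.argwhere(k["pixels"])[:,::-1].astype(np.float32)); h=cv2.approxPolyDP(cv2.convexHull(np.argwhere(k["pixels"])[:,::-1].astype(np.int32)),8,True)[:,0]
      W=np.array([ray(r,v,20)[:2] for v in h]); print(k["conf"],h.tolist(),W.round().tolist())
save(p,"s2",(150,50,470,370),1.8)
E
```

```text
time: 14.03
tool_pos: [556.8, 196.9, 246.5]
tcp_rot: [-180.0, 0.0, 70.8]
ft_force: [-0.4, -0.1, -2.0]
finger_gap: 46.4
grip_force: 13.4
[0.026 0.017 0.031] [-0.4 -0.1 -2. ] 70.75
tray [(array([ 519.3, -205.7,   -1.5]), 0.83)]
lid [(array([560.8, 196.6, 203.7]), 0.89), (array([643.1, 367. ,   9.5]), 0.75)]
0.88 [[280, 215], [211, 256], [166, 202], [233, 167]] [[473.0, -97.0], [628.0, -139.0], [577.0, -310.0], [420.0, -267.0]]
tray []
lid [(array([644. , 366.5,  14. ]), 0.76), (array([554.1, 193.6, 207. ]), 0.72)]
0.6 [[409, 479], [256, 479], [274, 371], [394, 375]] [[585.0, -297.0], [420.0, -262.0], [459.0, -109.0], [623.0, -149.0]]
```

View pics/s2.png

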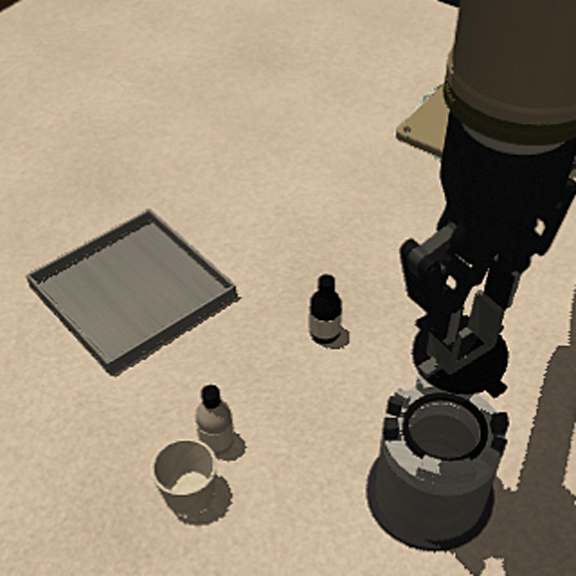

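The scene picture shows the lid clear of the pot and upright. The tray is empty, with corners giving a centre near (522,-204). Carrying it over.

```bash
python3 -m handwheel '[[0.08,-0.65,0.165,0,0,0,0],[0.08,-1.3,0.33,0,0,0,0],[0.08,-1.95,0.5,0,0,0,0],[0.08,-2.6,0.66,0,0,0,0],[0.08,-2.6,0.66,0,0,0,0],[0.08,-2.6,0.66,0,0,0,0],[0.08,-2.6,0.66,0,0,0,0],[0.08,-2.6,0.66,0,0,0,0],[0.08,-2.6,0.66,0,0,0,0]]'
python3 -m handwheel '[[0.08,-2.6,0.66,0,0,0,0],[0.08,-2.6,0.66,0,0,0,0],[0.08,-2.6,0.66,0,0,0,0],[0.08,-2.6,0.66,0,0,0,0],[0.08,-2.6,0.66,0,0,0,0],[0.08,-2.6,0.66,0,0,0,0],[0.08,-1.95,0.5,0,0,0,0],[0.08,-1.3,0.33,0,0,0,0],[0.08,-0.65,0.165,0,0,0,0],[0.08,0,0,0,0,0,0]]'
python3 -m handwheel '[[0.08,0,0,0.5,0,0,0],[0.08,0,0,1,0,0,0],[0.08,0,0,1.5,0,0,0],[0.08,0,0,2,0,0,0],[0.08,0,0,2,0,0,0],[0.08,0,0,2,0,0,0],[0.08,0,0,2,0,0,0],[0.08,0,0,1.5,0,0,0],[0.08,0,0,1.2,0,0,0],[0.08,0,0,0.8,0,0,0],[0.08,0,0,0.5,0,0,0],[0.08,0,0,0,0,0,0]]'; python3 t.py
python3 - <<'E'
from h import *
p=snapshot("scene");q=snapshot("side");w=snapshot("wrist")
for r in(p,q,w):
  for n in("tray","lid"): print(n,[(np.round(k["location"],1),round(k["conf"],2)) for k in place_of(r,n)])
save(q,"q2",(200,250,480,480),2.4)
E
```

```text
time: 15.18
tool_pos: [538.8, -5.9, 247.1]
tcp_rot: [180.0, 0.0, 70.7]
ft_force: [0.5, -0.6, -1.6]
finger_gap: 46.3
grip_force: 13.4
time: 16.02
tool_pos: [521.4, -205.3, 246.8]
tcp_rot: [-180.0, 0.0, 70.6]
ft_force: [-0.7, -0.6, -1.5]
finger_gap: 46.3
grip_force: 13.4
time: 17.02
tool_pos: [521.5, -203.3, 95.8]
tcp_rot: [-179.9, -0.0, 70.8]
ft_force: [0.0, 0.8, -1.1]
finger_gap: 46.9
grip_force: 13.4
[0.054 0.005 0.011] [ 0.   0.8 -1.1] 70.78
tray [(array([ 520.4, -206.3,   -1.6]), 0.88)]
lid [(array([ 522.9, -203.6,   53.3]), 0.84), (array([640.6, 367.9,  12.7]), 0.6)]
tray [(array([ 519.2, -204.7,   -2.7]), 0.84)]
lid [(array([ 522.3, -206.1,   56.6]), 0.65)]
tray []
lid [(array([ 522.2, -201.1,   60.1]), 0.79)]
```

View pics/q2.png

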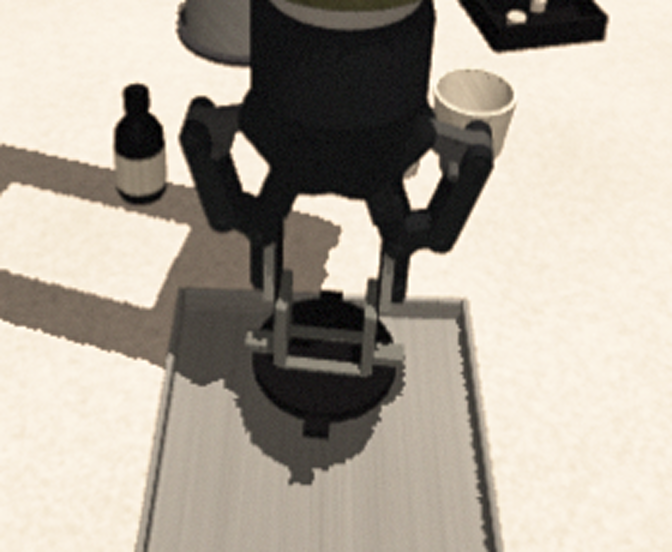

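The lid is level over the tray floor at (325,360) in the crop, with about 42 mm to go.

```bash
python3 -m handwheel '[[0.08,0,0,0.5,0,0,0],[0.08,0,0,0.8,0,0,0],[0.08,0,0,0.8,0,0,0],[0.08,0,0,0.6,0,0,0],[0.08,0,0,0.5,0,0,0],[0.08,0,0,0.3,0,0,0],[0.08,0,0,0.1,0,0,0],[0.08,0,0,0,0,0,0]]'
python3 -m handwheel '[[0.08,0,0,0.1,0,0,0],[0.08,0,0,0.1,0,0,0],[0.08,0,0,0.1,0,0,0],[0.08,0,0,0,0,0,0]]'
```

```text
time: 18.13
tool_pos: [521.7, -203.8, 60.4]
tcp_rot: [-180.0, -0.0, 70.8]
ft_force: [0.4, 0.9, -1.4]
finger_gap: 46.2
grip_force: 13.4
time: 18.47
tool_pos: [522.0, -204.0, 57.9]
tcp_rot: [180.0, -0.0, 70.7]
ft_force: [-0.3, 0.4, -1.9]
finger_gap: 46.6
grip_force: 13.4
```

```bash
python3 -m handwheel '[[0.08,0,0,0.1,0,0,0],[0.08,0,0,0.1,0,0,0],[0.08,0,0,0,0,0,0]]'
```

```text
time: 18.72
tool_pos: [521.8, -203.9, 55.7]
tcp_rot: [-180.0, -0.0, 70.8]
ft_force: [0.8, -0.6, -2.0]
finger_gap: 46.7
grip_force: 13.4
```

```bash
python3 -m handwheel '[[0.08,0,0,0.1,0,0,0],[0.08,0,0,0,0,0,0]]'
```

```text
time: 18.88
tool_pos: [521.9, -203.9, 54.7]
tcp_rot: [-180.0, -0.0, 70.7]
ft_force: [0.7, -0.5, -1.0]
finger_gap: 46.3
grip_force: 13.4
```

```bash
python3 -m handwheel '[[0.08,0,0,0.1,0,0,0],[0.08,0,0,0,0,0,0]]'
```

```text
time: 19.05
tool_pos: [521.9, -203.9, 53.7]
tcp_rot: [-180.0, -0.0, 70.7]
ft_force: [1.1, 0.2, -1.5]
finger_gap: 46.1
grip_force: 13.4
```

```bash
python3 -m handwheel '[[0.08,0,0,0.05,0,0,0],[0.08,0,0,0,0,0,0]]'
```

```text
time: 19.22
tool_pos: [522.1, -204.0, 53.6]
tcp_rot: [180.0, 0.0, 70.7]
ft_force: [-0.5, -0.3, -1.3]
finger_gap: 46.5
grip_force: 13.4
```

```bash
python3 -m handwheel '[[0.08,0,0,0.08,0,0,0],[0.08,0,0,0,0,0,0]]'
```

```text
time: 19.38
tool_pos: [522.6, -204.2, 53.4]
tcp_rot: [179.9, 0.0, 70.7]
ft_force: [-1.6, 0.8, 3.9]
finger_gap: 46.1
grip_force: 13.5
```

```bash
python3 -m handwheel '[[0.08,0,0,0.08,0,0,0],[0.08,0,0,0,0,0,0]]'
```

```text
time: 19.55
tool_pos: [523.1, -204.3, 53.4]
tcp_rot: [179.9, 0.0, 70.8]
ft_force: [-1.6, 0.8, 8.8]
finger_gap: 46.2
grip_force: 13.6
```

Contact felt at about 9 N. Opening gradually, keeping this preload to offset the pads' backward swing.

```bash
python3 -m handwheel '[[0.14,0,0,0.03,0,0,0],[0.2,0,0,0.03,0,0,0],[0.26,0,0,0.03,0,0,0],[0.32,0,0,0,0,0,0],[0.36,0,0,0,0,0,0],[0.4,0,0,0,0,0,0],[0.6,0,0,0,0,0,0],[0.8,0,0,0,0,0,0],[1,0,0,0,0,0,0],[1,0,0,0,0,0,0],[1,0,0,0,0,0,0]]'
python3 t.py
```

```text
time: 20.47
tool_pos: [521.8, -203.9, 50.7]
tcp_rot: [-180.0, -0.0, 70.7]
ft_force: [-1.0, 0.4, 0.8]
finger_gap: 85.1
grip_force: 0.0
[-0.007  0.047  0.019] [-1.   0.4  0.8] 70.75
```

```bash
python3 -m handwheel '[[1,0,0,-0.5,0,0,0],[1,0,0,-1,0,0,0],[1,0,0,-2,0,0,0],[1,0,0,-2.5,0,0,0],[1,0,0,-2.5,0,0,0],[1,0,0,-2.5,0,0,0],[1,0,0,-2,0,0,0],[1,0,0,-1,0,0,0],[1,0,0,0,0,0,0],[1,0,0,0,0,0,0],[1,0,0,0,0,0,0]]'
python3 - <<'E'
from h import *
w=snapshot("wrist");p=snapshot("scene")
for r in(w,p):
  for n in("tray","lid","cup","ink_a"): print(n,[(np.round(k["location"],1),round(k["conf"],2)) for k in place_of(r,n)])
a=w["image"];b=p["image"][140:380,150:470]; b=cv2.resize(b,(400,300));a=cv2.resize(a,(400,300)); cv2.imwrite("pics/end.png",np.hstack([a,b])[...,::-1])
E
```

```text
time: 21.38
tool_pos: [521.2, -203.6, 189.3]
tcp_rot: [-179.9, -0.0, 70.7]
ft_force: [0.0, -0.1, -0.1]
finger_gap: 85.2
grip_force: 0.0
tray []
lid [(array([ 520.2, -205. ,   17. ]), 0.92)]
cup []
ink_a [(array([448.5,   3.5,   1. ]), 0.95)]
tray [(array([ 521.8, -203.3,    1.6]), 0.73)]
lid [(array([ 524.3, -206.5,   12.5]), 0.98), (array([641.1, 369.4,   9.9]), 0.63), (array([685.3,  12.1,   3.2]), 0.23)]
cup [(array([ 6.867e+02,  1.220e+01, -3.000e-01]), 0.75)]
ink_a [(array([626.3,  -5.1,   4. ]), 0.75), (array([446.9,   4.1,  -0.8]), 0.68)]
```

View pics/end.png

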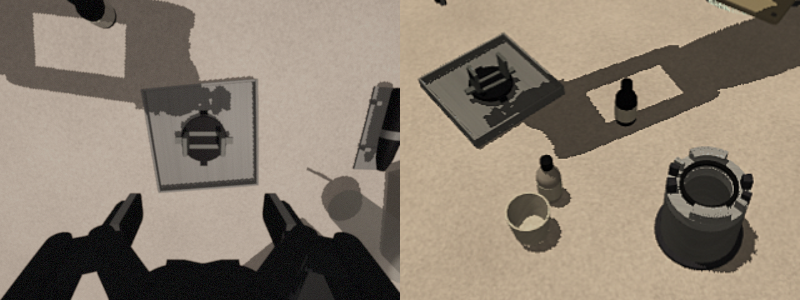

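The lid stands upright in the middle of the tray, at (205,137) in the wrist view. The bottles and cup have not moved, and the gripper is clear.

```bash
python3 -c "from bench import hand_in; print(hand_in())"
```

```text
the job is handed in; nothing more can be done
None
```

The lid was unlocked, turned gently to its end stop, lifted off and set upright near the centre of the tray; I handed the job in at about 21 s, but no verdict was returned.

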